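# Free the date canister's lid with the spring-bar fork

### The arm

A 6-joint arm with a two-finger parallel gripper is mounted at the origin on the work surface. World frame = base frame: x ahead of the robot, y to its left, z up, the work surface at z = 0. Lengths are in m, angles in rad, forces in N, time in s.
With the tool pointing down it reaches from about 0.325 to 0.9 m from the base axis. Payload 3.5 kg.
Tool frame: the origin (TCP) lies midway between the tips of the shut fingers; the grasp point (between the pads) lies 19 mm behind it; z points along the fingers, y is the line along which they close (so a half turn about z gives the same grasp; the last joint's range is limited). The gripper opens to 85 mm and grips with 20 to 120 N. Pads are 22 mm wide; open, the fingers measure 114 mm over their backs; the gripper's body (76 mm by 85 mm) begins 54 mm behind the grasp point. The pads swing forward as they close: fully open they stand 13 mm farther back than shut.
Start: joints at [1.157, 0.276, -0.026, 1.268, 0, 1.467], TCP at [0.191, 0.595, 0.231] pointing down, gripper open.
Joint ranges: [-3.12, 3.12], [-0.85, 1.88], [-1.08, 1.24], [-1.95, 2.15], [-1.57, 1.53], [-3.14, 3.14]. Speed limits (rad/s): [2.57, 2.57, 3.14, 3.14, 3.14, 3.14].

### API

Orientations are given as a rotation vector (axis times angle).
In Python, from bench import telemetry, cams, order gives the robot as it stands.
- The arm moves only by the tool apply_moves, never from a script. Its argument "deltas" is text: rows parted by semicolons, each of 7 numbers parted by spaces: the shift along the tool's x, y, z in m, then the turn, a rotation vector about the tool's x, y, z in rad, then the opening, from -1 (shut) to 1 (fully open). In form: x y z rx ry rz jaw; .... A call has 1 to 12 rows; each row shifts and turns the commanded pose from where the row before left it, along the tool's axes as they then stand; what a row does not reach is not made up. A row lasts 1/10 s, in which the tool goes at most 50 mm and 8.59 degrees, less where a joint would pass 70% of its speed; a pose out of reach is approached as far as the arm can. A call with a gripper value outside its range is refused whole. The fingers move at their own pace and stop on an object; "force" is the grip in N (left out, the last holds). Time passes only in rows, so rows that do not move let the fingers close. It gives the time, the measured TCP pose, the force, the opening and the grip force at its end, in the units of the state.
- telemetry.get_obs(): the state, without advancing time (a new reading comes with each control period).
- cams.read_camera(name): name is "side" or "top" or "wrist"; returns a dict with "frame" (400x640x3 uint8, red, green, blue), "range_z" (400x640 float32, m along the optical axis (not along the pixel's ray), 0 where there is no reading), "mtx" (3x3 intrinsics, pixels), "R" (3x3) and "t" (3): a world point X has camera coordinates R X + t. Camera axes: x right, y down, z forward; pixel columns grow to the right and rows downward; lengths in m; the calibration is good to about 2 mm. The wrist camera is an equidistant fisheye: a pixel r from the principal point sees the ray r / f radians off the axis. A picture is of the moment at which its call begins.
- order.finish_job(): hands the job in; it is judged then, once.
Trained networks look in the newest picture that a camera, given by its name, has taken for a name from the list of things; names that differ only in an ending like _2 or _b are one class to them, and where a whole thing is asked for, a point or a joint stands for the part that bears it (a point fixed in the world has none). Each returns a list of dicts, best first, with "conf" (0 to 1); they miss things now and then, are a little off and sometimes report something else, mostly with a low value. They report only what shows in the picture. A call takes as long as a camera call. They do not tell look-alikes from the thing itself.
- cams.trace(target, camera): "region" (400x640 bool, what is visible of it).
- cams.place_of(target, camera): "point" ([x, y, z] in m, in world coordinates, good to about 4 mm: a listed point, or the origin of a listed thing).
The state is a dict: "time_s": time; "joints": joint angles; "dq": joint speeds; "joint_efforts": joint torques, N m; "ee_pos": TCP position; "orientation": TCP orientation; "ft_force": force on the tool from outside, world axes, zero at the start; "wrist_torque": the same for the moment, N m; "finger_gap": opening from 0.0 (shut) to 1.0 (fully open); "gripper_force": force on a finger pad.
Only numpy, scipy, OpenCV 4.12 (cv2) and the standard library are available. Lean on these libraries where they do the work, as an engineer would, in place of code of your own. Each camera call takes 0.05 s, during which the arm holds its last target. There are 200 camera calls.

### The job

Open the date canister for the guests: take the two-pronged fork from its rest and, pressing down so that the light canister neither spins nor slides, use it to push the spring bar back by its collar, without forcing it, until the lid's loop pops free. Hang the fork back in its rest and lay the lid flat, knob up, in the middle of the aluminium tray. Touch the canister and its bar only with the fork, leave the canister standing where it is, and do not disturb the coffee pot or the glass cups.

Things in the scene. Friction and masses are not known exactly. Their poses are not given: they have to be found in the camera images.
- canister: free-standing cylindrical steel date canister, 120 mm across, rim at z = 90 mm, on a round foot plate 190 mm across; only about 0.5 kg: it slides and spins if the bar is pushed without pressing down on it. Origin: centre of its underside, z up. A bracket on its +x side carries the spring bar, parallel to the canister's y at x = 77, z = 83.5 mm (axis). Bracket plate under the bar: top at z = 58.
- fork_spot (a point): on the canister at x = 77, y = -24.5, z = 87.5 mm: top of the 8 mm bar, mid of its free stretch (y -36 to -13) between collar and middle cheek, where the fork straddles the bar from above, prongs at either side in x. Press down here with 10 to 18 N, then push towards the canister's -y.
- cheek (a point): top of the middle of three upright cheeks of the bracket that the bar runs through, each x = 63 to 91 mm, top z = 92, at y = +7 to +13, -13 to -7 (this one; the point is at y = -13) and -72 to -64 in the canister's frame.
- spring_bar (a joint): how far the bar is pushed back towards the canister's -y, in m: 0 at rest, hard stop at 0.019. Spring 3 N at rest rising to 5.7 N at the stop; springs back when let go. The bar's free end leaves the lid's loop after 12 to 17 mm, as the lid lies: push until the stop is felt (side force climbs past 7 N) but no harder, or the canister slides.
- bar_collar (a point): centre of the +y face (the one the fork pushes) of the bar's round collar, 24 mm across, 6 mm thick; on the bar's axis, at y = -36 mm in the canister's frame at rest; moves with the bar.
- lid: loose steel lid, disc 124 mm across and 6 mm thick, 0.13 kg, plug below 103 mm across, 15 mm deep. Origin: centre of the disc's underside (on the rim at z = 90), z up to the knob; x as the canister's at the start. Once freed, a sprung lifter holds its +x side up about 20 mm, the lid tilting about 0.15 rad on its -x edge; then it lifts off. Flat, the plug's foot is 15 mm below the origin.
- lid_knob (a point): centre of the top of the lid's knob: an upright wooden cylinder 26 mm across and 30 mm high on the lid's axis, its top 36 mm above the lid's origin.
- lid_loop (a point): middle of the lower cross-piece (4 mm thick) of the square loop at the lid's +x side, 77 mm from the lid's axis and 13 mm below its origin. The loop reaches out to 88 mm; the bar passes through it, and returns below it once the lid has popped up.
- fork: upright forked tool, 96 mm high, 90 g. Origin: midway between the prong tips at their lower end, z up. Two prongs 7 (x) x 8 (y) mm, 14 mm apart along x; 28 x 8 mm stem up to z = 38; shoulder plate 48 x 34 mm at z = 38 to 46; 22 mm square wooden handle at z = 46 to 96. Half a turn gives the same fork.
- fork_crotch (a point): middle of the crotch between the prongs, 18 mm above their tips: it presses on the bar's top.
- rest: fixed terracotta fork rest, origin at the centre of its underside: socket 48 (x) x 34 (y) mm, 48 mm high, wall 6 mm, slot 36 x 22 mm, on a base plate 110 x 90 x 8 mm. The fork hangs in it with its shoulder on the rim: fork origin 10 mm above the rest's origin, axes aligned (or half a turn).
- tray: fixed flat aluminium tray, 200 x 200 mm, lip 12 mm high and 3 mm thick; origin at the centre of its underside; floor 3 mm thick.
- dallah: grey coffee pot, 180 mm tall, 92 mm across, with handle and spout; leave alone. Origin: centre of its underside.
- cup0: green glass cup, 62 mm tall, 58 mm across; leave alone. Origin: centre of its underside.
- cup1: another green glass cup, the same as cup0; leave alone.
- cup2: another green glass cup, the same as cup0; leave alone.
Not all that is in view belongs to the job. What is shaped like the fork but green is not meant. What is shaped like the lid but green is not meant.

How it is judged:
On the way, in this order (a step that is already met when the one before it is completed fails the run):
1. the fork pushes the spring bar back at least 10 mm (value of joint spring_bar above 0.01 m and contact force between fork and canister above 1 N), for 0.05 s.
2. the lid's loop stands clear above the bar, and the bar has sprung back (value of joint spring_bar below 0.005 m and z of lid_loop in the frame of canister above 0.089 m and distance between lid and canister below 0.14 m), for 0.1 s.
At the end, for the whole second after the job is handed in: The lid lies flat, knob up, on the tray's floor (tilt under 0.08 rad), centre within 30 mm of the tray's; the fork hangs in its rest (within 12 mm of its axis, 5 mm of seated height, tilt under 0.12 rad); the canister stands upright within 25 mm of its start; all at rest (horizontal distance between lid and tray below 0.03 m and height (world z) of lid below 0.023 m and angle between lid's own z axis and vertical below 0.08 rad and linear speed of each of lid, fork, canister below 0.02 m/s and horizontal distance between fork and rest below 0.012 m and z of fork in the frame of rest below 0.015 m and angle between fork's own z axis and vertical below 0.12 rad and angle between canister's own z axis and vertical below 0.05 rad and distance of canister from where it was at the start of the episode below 0.025 m); the robot touches nothing.
It fails at once if the canister spun or slid (its bar collar carried more than 25 mm from its start beyond the bar's own 19 mm travel, or the canister's centre moved 25 mm) (distance of canister from where it was at the start of the episode above 0.025 m or distance of bar_collar from where it was at the start of the episode above 0.044 m).
It fails at once if the canister tipped more than 0.2 rad (angle between canister's own z axis and vertical above 0.2 rad).
It fails at once if the fork was forced against the canister with more than 60 N (contact force between fork and canister above 60 N).
It fails at once if the gripper itself pressed on the canister or its bar with more than 4 N (contact force between any of the arm, the fingers and canister above 4 N).
It fails at once if the coffee pot or a cup was moved more than 20 mm (distance of any of dallah, cup0, cup1, cup2 from where it was at the start of the episode above 0.02 m).
It also fails if it takes over 72 s, if anything falls off the work surface, if the arm or the gripper's body presses on something with over 40 N, if the wrist force passes 120 N, or if a joint passes its speed limit or range.

## Working session

There is one attempt and no reset: what is moved stays moved. The work goes in short steps, Python scripts to look and compute and a tool call to move; the robot and the scene stay as the last step left them, time stands still between calls to the robot, and variables do not carry over. Pictures are saved under pics/ and viewed, at most 10 in all, crops included, and the job is handed in when it is done.

Besides the shell and the picture viewer there is one more tool, called after ">>>" by a JSON object that holds its "op" and its "data", one argument or row to a line. apply_moves: Moves the arm, as the interface text tells. Its arguments: {"type":"object","properties":{"deltas":{"type":"string"},"force":{"type":"number"}},"required":["deltas"]}

```bash
mkdir -p pics
cat > h.py <<'E'
import numpy as np, cv2
from bench import telemetry, cams, order
from scipy.spatial.transform import Rotation as R
def pts(cam,mask):
    d=cam["range_z"]; v,u=np.nonzero(mask&(d>0)); z=d[v,u]; K=cam["mtx"]
    c=np.c_[(u-K[0,2])/K[0,0]*z,(v-K[1,2])/K[1,1]*z,z]
    return (c-cam["t"])@cam["R"]
def st():
    o=telemetry.get_obs(); print(o["time_s"],np.round(o["ee_pos"],4),np.round(o["orientation"],3),np.round(o["ft_force"],1),o["finger_gap"],o["gripper_force"]); return o
E
python3 - <<'E'
from h import *
st()
a=cams.read_camera("top");b=cams.read_camera("side")
cv2.imwrite("pics/top.png",a["frame"][...,::-1]);cv2.imwrite("pics/side.png",b["frame"][...,::-1])
for n in ["canister","fork_spot","bar_collar","cheek","lid","lid_knob","lid_loop","fork","fork_crotch","rest","tray","dallah","cup0"]:
  for c in ["top","side"]:
    print(n,c,[(np.round(r["point"],3).tolist(),round(r["conf"],2)) for r in cams.place_of(n,c)])
E
```

```text
0.0 [0.1908 0.5943 0.2301] [-4.860e-01 -3.103e+00  3.000e-03] [-0.4  0.4  0.5] 1.0027420065700312 0.0
canister top []
canister side [([0.494, 0.052, 0.001], 0.73)]
fork_spot top [([0.571, 0.062, 0.088], 0.83)]
fork_spot side [([0.575, 0.064, 0.085], 0.76)]
bar_collar top [([0.58, 0.053, 0.083], 0.39)]
bar_collar side [([0.581, 0.05, 0.088], 0.63), ([0.492, 0.288, 0.007], 0.6)]
cheek top [([0.569, 0.076, 0.094], 0.77)]
cheek side []
lid top [([0.69, 0.404, 0.011], 0.81), ([0.494, 0.05, 0.087], 0.73)]
lid side [([0.494, 0.048, 0.089], 0.96), ([0.691, 0.406, 0.015], 0.8), ([0.56, 0.085, 0.079], 0.29)]
lid_knob top [([0.763, -0.039, 0.0], 0.72), ([0.495, 0.054, 0.131], 0.69), ([0.686, 0.405, 0.058], 0.56)]
lid_knob side [([0.694, 0.403, 0.051], 0.82), ([0.491, 0.053, 0.127], 0.77), ([0.493, 0.048, -0.004], 0.34)]
lid_loop top [([0.562, 0.083, 0.077], 0.91), ([0.65, 0.341, 0.005], 0.9)]
lid_loop side [([0.65, 0.34, 0.002], 0.92)]
fork top [([0.488, 0.284, 0.008], 0.62), ([0.362, 0.262, -0.0], 0.57)]
fork side [([0.361, 0.264, -0.002], 0.66), ([0.488, 0.289, 0.009], 0.56)]
fork_crotch top [([0.49, 0.289, 0.03], 0.53), ([0.359, 0.263, 0.02], 0.49), ([0.572, 0.064, 0.09], 0.44)]
fork_crotch side [([0.491, 0.286, 0.03], 0.97), ([0.355, 0.264, 0.021], 0.84), ([0.493, 0.052, -0.005], 0.57)]
rest top [([0.488, 0.283, -0.0], 0.62)]
rest side [([0.487, 0.287, -0.002], 0.64)]
tray top [([0.477, -0.276, 0.002], 0.63)]
tray side [([0.477, -0.28, 0.002], 0.95), ([0.485, 0.288, 0.008], 0.3)]
dallah top [([0.785, 0.186, 0.002], 0.67), ([0.758, -0.128, 0.0], 0.32)]
dallah side [([0.783, 0.188, -0.005], 0.67), ([0.486, 0.288, 0.008], 0.33)]
cup0 top [([0.759, -0.126, -0.001], 0.75), ([0.757, -0.24, -0.001], 0.73), ([0.762, -0.035, 0.001], 0.65)]
cup0 side [([0.771, -0.035, 0.001], 0.91), ([0.753, -0.126, 0.002], 0.87), ([0.755, -0.238, -0.0], 0.86)]
```

View pics/top.png

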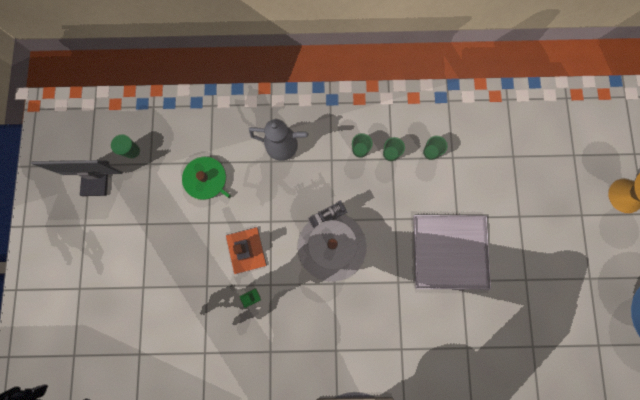

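View pics/side.png

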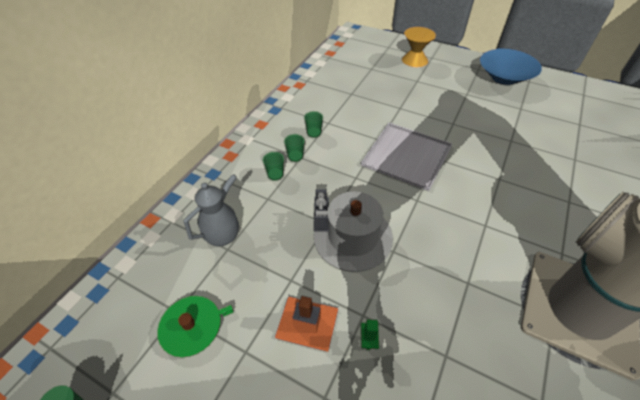

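Run:
```python
from h import *
a=cams.read_camera("top")
print(a["mtx"].tolist(),a["R"].round(3).tolist(),a["t"].round(3).tolist())
P=pts(a,np.ones((400,640),bool))
def rect(n,c,r,z0,z1):
    m=(np.hypot(P[:,0]-c[0],P[:,1]-c[1])<r)&(P[:,2]>z0)&(P[:,2]<z1); q=P[m]
    if len(q)<5: print(n,len(q));return
    q2=(q[:,:2]*1000).astype(np.float32); b=cv2.minAreaRect(q2); print(n,len(q),b,q.mean(0).round(4),np.median(q[:,2]).round(4))
rect("handle",(.488,.286),.03,.09,.13)
rect("shoulder",(.488,.286),.05,.035,.065)
rect("base",(.488,.286),.09,.004,.014)
rect("tray",(.477,-.278),.16,.0085,.02)
rect("knob",(.494,.051),.03,.115,.14)
rect("lid",(.494,.051),.075,.092,.102)
rect("cheeks",(.57,.072),.05,.086,.098)
```

```text
[[383.7155988078086, 0.0, 325.2712079488655], [0.0, 383.7155988078086, 204.75612313488935], [0.0, 0.0, 1.0]] [[-0.019, -1.0, -0.005], [-0.986, 0.02, -0.164], [0.164, 0.002, -0.986]] [0.077, 0.602, 0.98]
handle 88 ((488.9130554199219, 286.4748840332031), (21.69510269165039, 21.6480655670166), 12.752209663391113) [0.4884 0.2856 0.1044] 0.1051
shoulder 178 ((489.08135986328125, 286.3450927734375), (48.16844940185547, 33.98075866699219), 14.82243537902832) [0.4874 0.2813 0.0539] 0.0556
base 1052 ((481.5583801269531, 283.4088134765625), (159.0452880859375, 175.21250915527344), 32.583038330078125) [0.4873 0.2839 0.0082] 0.0083
tray 389 ((474.96636962890625, -275.7029724121094), (201.27955627441406, 198.20523071289062), 88.84246826171875) [ 0.4795 -0.2824  0.0119] 0.0116
knob 86 ((495.3545837402344, 49.62648010253906), (21.99915885925293, 24.653940200805664), 88.82933044433594) [0.4944 0.05   0.1263] 0.1266
lid 1828 ((495.60235595703125, 50.31861877441406), (122.67061614990234, 123.30438995361328), 80.67332458496094) [0.4957 0.0508 0.0966] 0.0965
cheeks 375 ((554.830810546875, 60.38612747192383), (61.84844207763672, 89.356201171875), 22.213171005249023) [0.5521 0.0655 0.0943] 0.0952
```

Top view: the fork is in the orange rest at (243,250), the canister at (332,243) with its bracket at (327,214), and the tray at (452,250). The green lid (205,178) and green fork (250,298) are decoys. The side view agrees. Next I work out the approach to the handle.

```bash
cat >> h.py <<'E'
def go(p,yaw=None,o=None):
    """shift in present tool axes to p; then turn (rotvec, tool axes) so tool is down with y at world angle yaw (mod pi)"""
    o=o or st(); A=R.from_rotvec(o["orientation"])
    d=A.inv().apply(np.array(p)-o["ee_pos"]); n=int(np.ceil(np.linalg.norm(d)/.05))
    print("shift",d.round(4),"rows",n,"per",(d/max(n,1)).round(4))
    if yaw is not None:
        best=None
        for y in (yaw,yaw+np.pi):
            Y=np.array([np.cos(y),np.sin(y),0]);Z=np.array([0,0,-1.]);X=np.cross(Y,Z)
            r=(A.inv()*R.from_matrix(np.c_[X,Y,Z])).as_rotvec()
            if best is None or np.linalg.norm(r)<np.linalg.norm(best): best=r
        print("turn",best.round(4))
E
python3 -c "
from h import *
go([.489,.286,.17],.259+np.pi/2)"
```

```text
1.45 [0.1912 0.595  0.2313] [ 0.486  3.104 -0.   ] [0.7 0.5 0.5] 1.0019801014590406 0.0
shift [-0.3781 -0.2031  0.0613] rows 9 per [-0.042  -0.0226  0.0068]
turn [-1.000e-04  0.000e+00 -5.698e-01]
```

>>> {"op": "apply_moves", "data": {
  "deltas": "-0.042 -0.0226 0.0068 0 0 0 1;-0.042 -0.0226 0.0068 0 0 0 1;-0.042 -0.0226 0.0068 0 0 0 1;-0.042 -0.0226 0.0068 0 0 0 1;-0.042 -0.0226 0.0068 0 0 0 1;-0.042 -0.0226 0.0068 0 0 0 1;-0.042 -0.0226 0.0068 0 0 0 1;-0.042 -0.0226 0.0068 0 0 0 1;-0.042 -0.0226 0.0068 0 0 0 1"
}}

```text
time_s: 2.35
ee_pos: [0.4901, 0.2843, 0.1701]
orientation: [0.486, 3.103, 0.001]
ft_force: [-0.1, 0.3, -0.4]
finger_gap: 1.0
gripper_force: 0.0
```

>>> {"op": "apply_moves", "data": {
  "deltas": "0 0 0 0 0 -0.14 1;0 0 0 0 0 -0.14 1;0 0 0 0 0 -0.14 1;0 0 0 0 0 -0.15 1;0 0 0 0 0 0 1;0 0 0 0 0 0 1"
}}

```text
time_s: 2.95
ee_pos: [0.4889, 0.2858, 0.1702]
orientation: [-0.401, 3.116, 0.0]
ft_force: [0.1, 0.5, -0.0]
finger_gap: 1.001
gripper_force: 0.0
```

Run:
```python
from h import *
a=cams.read_camera("wrist")
cv2.imwrite("pics/w1.png",a["frame"][...,::-1])
print(a["mtx"].tolist())
for n in ["fork","rest","fork_crotch"]: print(n,[(np.round(r["point"],4).tolist(),round(r["conf"],2)) for r in cams.place_of(n,"wrist")])
go([.489,.286,.072],.259+np.pi/2)
```

```text
[[309.70691628693146, 0.0, 316.60345097128163], [0.0, 309.70691628693146, 200.0807267249731], [0.0, 0.0, 1.0]]
fork [([0.3595, 0.2679, 0.0019], 0.82), ([0.4874, 0.2886, 0.0118], 0.8)]
rest []
fork_crotch [([0.4905, 0.2853, 0.0292], 0.66), ([0.3648, 0.2635, 0.0166], 0.65)]
3.15 [0.4888 0.2859 0.1701] [-0.404  3.115  0.   ] [ 1.  -0.8  0.1] 0.9991870310959176 0.0
shift [-0.0003  0.0001  0.0981] rows 2 per [-0.0001  0.      0.0491]
turn [ 0.      0.     -0.0009]
```

View pics/w1.png

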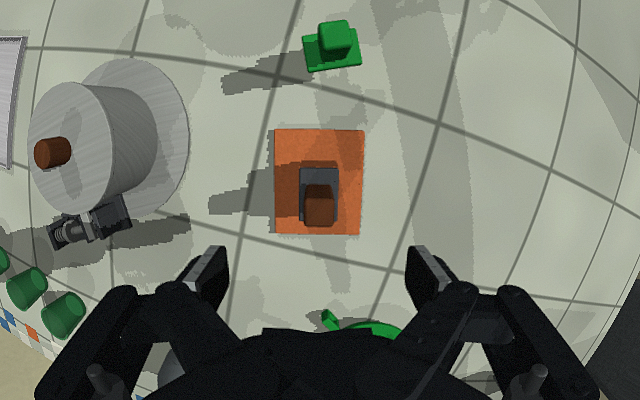

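The wrist view shows the handle at (319,205), midway between the fingers, with the rest square to the image. I can descend and grip.

>>> {"op": "apply_moves", "data": {
  "deltas": "0 0 0.03 0 0 0 1;0 0 0.03 0 0 0 1;0 0 0.025 0 0 0 1;0 0 0.013 0 0 0 1;0 0 0 0 0 0 1;0 0 0 0 0 0 -1;0 0 0 0 0 0 -1;0 0 0 0 0 0 -1;0 0 0 0 0 0 -1;0 0 0 0 0 0 -1;0 0 0 0 0 0 -1;0 0 0 0 0 0 -1",
  "force": 90
}}

```text
time_s: 4.35
ee_pos: [0.4897, 0.2862, 0.0731]
orientation: [-0.406, 3.113, 0.001]
ft_force: [-0.3, -0.2, 5.0]
finger_gap: 0.245
gripper_force: 88.3
```

>>> {"op": "apply_moves", "data": {
  "deltas": "0 0 0 0 0 0 -1;0 0 0 0 0 0 -1;0 0 0 0 0 0 -1"
}}

```text
time_s: 4.65
ee_pos: [0.4896, 0.2862, 0.0731]
orientation: [-0.406, 3.114, 0.001]
ft_force: [-0.3, -0.7, 5.8]
finger_gap: 0.245
gripper_force: 88.3
```

>>> {"op": "apply_moves", "data": {
  "deltas": "0 0 -0.03 0 0 0 -1;0 0 -0.04 0 0 0 -1;0 0 -0.04 0 0 0 -1;0 0 -0.02 0 0 0 -1;0 0 0 0 0 0 -1"
}}

```text
time_s: 5.15
ee_pos: [0.491, 0.2867, 0.2056]
orientation: [-0.405, 3.109, 0.003]
ft_force: [0.7, 0.0, -1.0]
finger_gap: 0.241
gripper_force: 88.5
```

Run:
```python
from h import *
go([.572,.063,.203],.465+np.pi/2)
```

```text
5.15 [0.491  0.2867 0.2056] [-4.050e-01  3.109e+00  3.000e-03] [ 0.7  0.  -1. ] 0.241336134706438 88.50170731544495
shift [-0.0209 -0.237   0.0025] rows 5 per [-0.0042 -0.0474  0.0005]
turn [ 2.000e-04  6.800e-03 -2.058e-01]
```

>>> {"op": "apply_moves", "data": {
  "deltas": "-0.0035 -0.0395 0 0 0 0 -1;-0.0035 -0.0395 0 0 0 0 -1;-0.0035 -0.0395 0 0 0 0 -1;-0.0035 -0.0395 0 0 0 0 -1;-0.0035 -0.0395 0 0 0 0 -1;-0.0035 -0.0395 0 0 0 0 -1;0 0 0 0 0 -0.103 -1;0 0 0 0 0 -0.103 -1;0 0 0 0 0 0 -1;0 0 0 0 0 0 -1;0 0 0 0 0 0 -1"
}}

```text
time_s: 6.25
ee_pos: [0.5692, 0.0624, 0.2011]
orientation: [0.722, -3.056, -0.001]
ft_force: [-0.8, -0.1, -0.7]
finger_gap: 0.246
gripper_force: 88.8
```

Run:
```python
from h import *
st()
a=cams.read_camera("wrist"); cv2.imwrite("pics/w2.png",a["frame"][...,::-1])
b=cams.read_camera("top")
for c in ["wrist","top","side"]:
  if c=="side": cams.read_camera("side")
  for n in ["fork_spot","cheek","bar_collar","lid_loop","lid","lid_knob","fork","fork_crotch"]: print(c,n,[(np.round(r["point"],4).tolist(),round(r["conf"],2)) for r in cams.place_of(n,c) if r["conf"]>.3])
```

```text
6.25 [0.5692 0.0624 0.2011] [ 7.220e-01 -3.056e+00 -1.000e-03] [-0.8 -0.1 -0.7] 0.24566429774389545 88.75977873802185
wrist fork_spot [([0.5767, 0.0629, 0.0876], 0.93)]
wrist cheek [([0.5686, 0.0724, 0.0921], 0.81)]
wrist bar_collar [([0.5797, 0.0472, 0.08], 0.61)]
wrist lid_loop [([0.5642, 0.0872, 0.0776], 0.95)]
wrist lid [([0.4898, 0.0506, 0.0916], 0.66)]
wrist lid_knob [([0.4945, 0.0521, 0.1281], 0.66), ([0.5759, 0.0614, 0.0881], 0.47)]
wrist fork [([0.5686, 0.0617, 0.1368], 0.88), ([0.3633, 0.2685, 0.0016], 0.74)]
wrist fork_crotch [([0.5674, 0.0611, 0.1589], 0.97), ([0.3642, 0.2668, 0.0178], 0.59)]
top fork_spot [([0.4758, -0.2726, 0.0008], 0.61)]
top cheek []
top bar_collar []
top lid_loop [([0.6465, 0.3426, 0.0032], 0.94)]
top lid [([0.6898, 0.4017, 0.0158], 0.9)]
top lid_knob [([0.6902, 0.405, 0.0547], 0.76)]
top fork [([0.3678, 0.26, 0.0025], 0.64)]
top fork_crotch [([0.3582, 0.2635, 0.0171], 0.67)]
side fork_spot [([0.5774, 0.0608, 0.0874], 0.97)]
side cheek [([0.5665, 0.073, 0.095], 0.83)]
side bar_collar [([0.5793, 0.0529, 0.0861], 0.43)]
side lid_loop [([0.6478, 0.3423, 0.0], 0.95), ([0.5643, 0.0833, 0.0795], 0.85), ([0.5669, 0.0626, 0.1383], 0.63)]
side lid [([0.4917, 0.0497, 0.086], 0.91), ([0.6908, 0.4079, 0.0171], 0.86)]
side lid_knob [([0.6931, 0.4035, 0.0514], 0.71), ([0.4899, 0.0521, 0.1268], 0.6)]
side fork [([0.3606, 0.2631, -0.0017], 0.86), ([0.5691, 0.0624, 0.1366], 0.53)]
side fork_crotch [([0.3558, 0.2626, 0.0215], 0.77), ([0.5673, 0.0599, 0.1603], 0.56), ([0.4895, 0.0539, 0.1259], 0.44)]
```

View pics/w2.png

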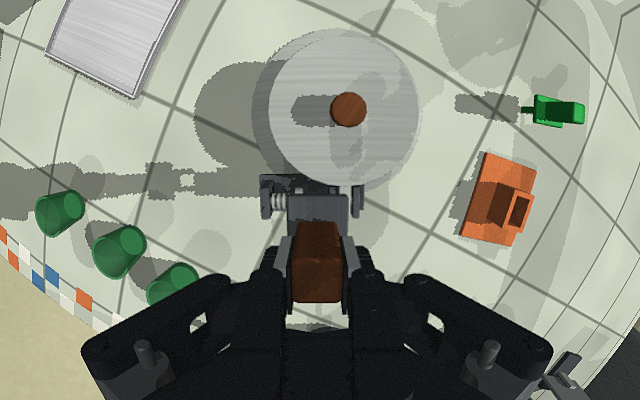

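The wrist view shows the lid knob at (348,110), the bracket with its collar and spring near (280,200), and the right-hand cheek at (357,200). The fork handle covers the middle. I'll fit the canister pose from the points and the cheek-top depth.

```bash
cat >> h.py <<'E'
def wpts(c):
    K=c["mtx"];d=c["range_z"];v,u=np.nonzero(d>0);x=(u-K[0,2])/K[0,0];y=(v-K[1,2])/K[1,1];th=np.hypot(x,y)+1e-9
    z=d[v,u];s=np.tan(th)/th; ok=th<1.3
    q=np.c_[x*s*z,y*s*z,z][ok]; return (q-c["t"])@c["R"]
E
python3 - <<'E'
from h import *
from scipy.optimize import least_squares
M={(77,-24.5):[(.571,.062),(.575,.064),(.5767,.0629),(.5774,.0608)],(77,-13):[(.569,.076),(.5686,.0724),(.5665,.073)],
(77,-36):[(.58,.053),(.581,.05),(.5797,.0472),(.5793,.0529)],(77,0):[(.562,.083),(.5642,.0872),(.5643,.0833)],(0,0):[(.4955,.0505)]*5}
L=np.array([k for k in M for _ in M[k]])/1000;W=np.array([p for k in M for p in M[k]])
def T(p,L): c,s=np.cos(p[2]),np.sin(p[2]); return L@np.array([[c,s],[-s,c]])+p[:2]
f=least_squares(lambda p:(T(p,L)-W).ravel(),[.495,.05,.46],loss="soft_l1",f_scale=.003).x
print("fit",f.round(4))
c,s=np.cos(f[2]),np.sin(f[2])
for n,P in (("wrist",wpts(cams.read_camera("wrist"))),("side",pts(b:=cams.read_camera("side"),np.ones((400,640),bool)))):
    k=(P[:,2]>.0935)&(P[:,2]<.099)&(np.hypot(P[:,0]-.495,P[:,1]-.05)<.062)
    (cx,cy),r=cv2.minEnclosingCircle((P[k][:,:2]*1000).astype(np.float32)); print(n,"lid",cx,cy,r,k.sum())
    q=P-[f[0],f[1],0]; l=np.c_[q[:,0]*c+q[:,1]*s,-q[:,0]*s+q[:,1]*c,q[:,2]]
    k=(l[:,0]>.055)&(l[:,0]<.105)&(abs(l[:,1]+.03)<.055)&(l[:,2]>.07)&(l[:,2]<.1)
    l=l[k]*1000
    for y0 in range(-84,22,6):
        m=(l[:,1]>=y0)&(l[:,1]<y0+6)
        if m.sum()>2: print(y0,m.sum(),"x",np.percentile(l[m,0],[2,50,98]).round(1),"z",np.percentile(l[m,2],[50,98]).round(1),"x of top",[l[m&(l[:,2]>80),0].min().round(1),l[m&(l[:,2]>80),0].max().round(1)] if (m&(l[:,2]>80)).any() else "")
E
```

```text
fit [0.4949 0.0503 0.459 ]
wrist lid 495.0262756347656 49.98967742919922 61.96561050415039 16606
-72 207 x [63.9 75.2 90.6] z [91.5 92.8] x of top [np.float64(64.0), np.float64(91.7)]
-66 229 x [64.2 75.8 91. ] z [90.3 92.7] x of top [np.float64(64.0), np.float64(91.6)]
-60 111 x [70.9 76.5 84.6] z [87.7 91. ] x of top [np.float64(70.8), np.float64(84.7)]
-54 84 x [70.8 76.5 83.1] z [87.6 90.8] x of top [np.float64(70.5), np.float64(83.3)]
-48 4 x [70.6 70.8 71.2] z [84.8 85.9] x of top [np.float64(70.6), np.float64(71.3)]
-42 35 x [66.  67.7 69.7] z [87.9 91.6] x of top [np.float64(65.9), np.float64(70.6)]
-36 12 x [66.5 68.3 70.3] z [85.5 86.4] x of top [np.float64(66.4), np.float64(70.3)]
-30 9 x [55.1 55.9 57. ] z [95.8 96.6] x of top [np.float64(55.1), np.float64(57.1)]
-24 27 x [55.2 56.  58.3] z [95.8 97.3] x of top [np.float64(55.2), np.float64(58.7)]
-18 53 x [55.1 57.7 68.4] z [95.9 97. ] x of top [np.float64(55.0), np.float64(68.9)]
-12 110 x [55.3 63.6 68.9] z [92.5 97.1] x of top [np.float64(55.1), np.float64(69.1)]
-6 107 x [55.2 61.8 70.1] z [95.5 97.1] x of top [np.fl
[... 1103 characters left out ...]
4), np.float64(79.0)]
-24 11 x [56.1 76.5 78.8] z [87.5 95.8] x of top [np.float64(56.1), np.float64(78.8)]
-18 5 x [56.1 58.3 76.2] z [93.9 97. ] x of top [np.float64(56.1), np.float64(76.4)]
-12 36 x [56.  77.3 89.7] z [91.6 96.4] x of top [np.float64(56.0), np.float64(89.6)]
-6 22 x [56.  70.4 87.5] z [94.1 97.4] x of top [np.float64(55.9), np.float64(87.4)]
0 44 x [55.9 71.3 84.7] z [94.7 97.3] x of top [np.float64(55.9), np.float64(84.7)]
6 36 x [55.8 73.4 88.9] z [90.8 97.2] x of top [np.float64(55.8), np.float64(89.0)]
12 79 x [55.6 75.6 89. ] z [82.  96.5] x of top [np.float64(55.8), np.float64(88.9)]
18 5 x [55.6 55.7 55.7] z [95.1 96.4] x of top [np.float64(55.6), np.float64(55.7)]
```

Run:
```python
from h import *
go([.5755,.0627,.140],.459+np.pi/2)
```

```text
7.7 [0.5699 0.0621 0.2021] [ 0.724 -3.057  0.   ] [ 0.2  0.2 -1.1] 0.2453254384430959 88.76352667808533
shift [-0.0053 -0.002   0.0621] rows 2 per [-0.0026 -0.001   0.031 ]
turn [ 0.     -0.      0.0062]
```

>>> {"op": "apply_moves", "data": {
  "deltas": "-0.0053 -0.002 0 0 0 0.006 -1;0 0 0.02 0 0 0 -1;0 0 0.02 0 0 0 -1;0 0 0 0 0 0 -1;0 0 0 0 0 0 -1"
}}

```text
time_s: 8.2
ee_pos: [0.5755, 0.0627, 0.162]
orientation: [0.715, -3.058, -0.0]
ft_force: [-0.8, -0.1, -0.8]
finger_gap: 0.246
gripper_force: 88.8
```

Run:
```python
from h import *
go([.5755,.0627,.135],.459+np.pi/2)
b=cams.read_camera("side")
x=[cams.place_of(n,"side") for n in("fork_crotch","fork_spot")]
print([[(np.round(r["point"],4).tolist(),round(r["conf"],2)) for r in q] for q in x])
cv2.imwrite("pics/s2.png",cv2.resize(b["frame"][150:260,270:410,::-1],None,fx=5,fy=5,interpolation=cv2.INTER_CUBIC))
```

```text
8.2 [0.5755 0.0627 0.162 ] [ 0.715 -3.058 -0.   ] [-0.8 -0.1 -0.8] 0.2455869600879311 88.75461101531982
shift [-0.    -0.     0.027] rows 1 per [-0.    -0.     0.027]
turn [ 0.0004 -0.0008  0.    ]
[[([0.3562, 0.2635, 0.0222], 0.78), ([0.5786, 0.0631, 0.1197], 0.76)], [([0.5764, 0.0598, 0.0875], 0.8)]]
```

View pics/s2.png

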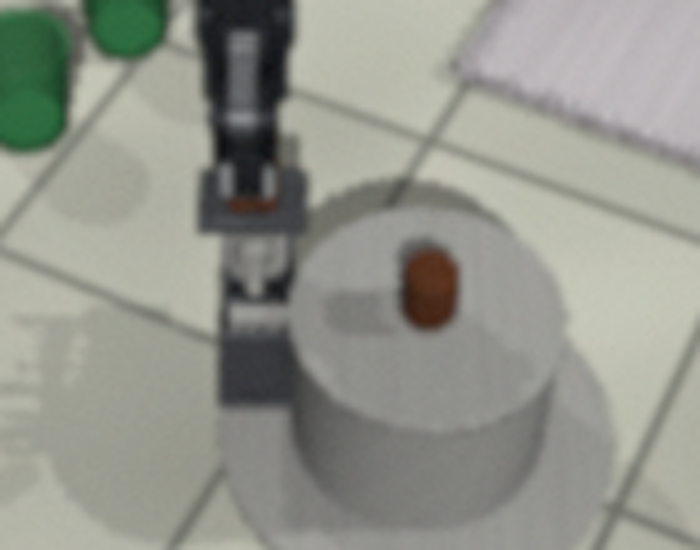

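The crop shows the fork's shoulder at (252,200) above the bar at (255,275), in line with it. I'll go down in small steps and watch the force.

>>> {"op": "apply_moves", "data": {
  "deltas": "0 0 0.008 0 0 0 -1;0 0 0.005 0 0 0 -1;0 0 0.004 0 0 0 -1;0 0 0.003 0 0 0 -1;0 0 0.002 0 0 0 -1;0 0 0 0 0 0 -1"
}}

```text
time_s: 8.95
ee_pos: [0.5752, 0.0627, 0.1397]
orientation: [0.715, -3.058, -0.0]
ft_force: [0.1, 0.4, -0.9]
finger_gap: 0.245
gripper_force: 88.8
```

Passed the bar with no force, so the prongs straddle it.

>>> {"op": "apply_moves", "data": {
  "deltas": "0 0 0.002 0 0 0 -1;0 0 0.002 0 0 0 -1;0 0 0.001 0 0 0 -1;0 0 0 0 0 0 -1;0 0 0 0 0 0 -1"
}}

```text
time_s: 9.45
ee_pos: [0.5755, 0.0627, 0.1351]
orientation: [-0.715, 3.059, -0.0]
ft_force: [-0.4, -0.2, -0.8]
finger_gap: 0.244
gripper_force: 88.8
```

>>> {"op": "apply_moves", "data": {
  "deltas": "0 0 0.001 0 0 0 -1;0 0 0 0 0 0 -1;0 0 0.001 0 0 0 -1;0 0 0 0 0 0 -1"
}}

```text
time_s: 9.85
ee_pos: [0.5754, 0.0627, 0.133]
orientation: [0.715, -3.059, -0.0]
ft_force: [0.7, 1.4, -1.2]
finger_gap: 0.246
gripper_force: 88.8
```

>>> {"op": "apply_moves", "data": {
  "deltas": "0 0 0.001 0 0 0 -1;0 0 0 0 0 0 -1"
}}

```text
time_s: 10.05
ee_pos: [0.5756, 0.0627, 0.1325]
orientation: [-0.715, 3.059, -0.0]
ft_force: [-0.8, -0.4, 1.7]
finger_gap: 0.244
gripper_force: 89.2
```

Contact. I'll press further in half-millimetre steps.

>>> {"op": "apply_moves", "data": {
  "deltas": "0 0 0.0005 0 0 0 -1;0 0 0 0 0 0 -1"
}}

```text
time_s: 10.25
ee_pos: [0.5757, 0.0627, 0.1323]
orientation: [-0.715, 3.059, -0.0]
ft_force: [-2.1, -0.2, 4.6]
finger_gap: 0.245
gripper_force: 89.4
```

>>> {"op": "apply_moves", "data": {
  "deltas": "0 0 0.0005 0 0 0 -1;0 0 0 0 0 0 -1"
}}

```text
time_s: 10.45
ee_pos: [0.5758, 0.0627, 0.1322]
orientation: [-0.715, 3.058, -0.0]
ft_force: [-3.0, -0.1, 6.8]
finger_gap: 0.244
gripper_force: 89.9
```

>>> {"op": "apply_moves", "data": {
  "deltas": "0 0 0.001 0 0 0 -1;0 0 0 0 0 0 -1;0 0 0.0006 0 0 0 -1;0 0 0 0 0 0 -1"
}}

```text
time_s: 10.85
ee_pos: [0.5759, 0.0628, 0.1319]
orientation: [-0.715, 3.058, -0.0]
ft_force: [-3.9, 0.2, 13.4]
finger_gap: 0.247
gripper_force: 90.9
```

>>> {"op": "apply_moves", "data": {
  "deltas": "0 -0.0015 0 0 0 0 -1;0 -0.0015 0 0 0 0 -1;0 -0.0015 0 0 0 0 -1;0 0 0 0 0 0 -1"
}}

```text
time_s: 11.25
ee_pos: [0.5777, 0.0594, 0.1319]
orientation: [-0.715, 3.058, 0.002]
ft_force: [-5.3, 2.1, 13.7]
finger_gap: 0.244
gripper_force: 90.8
```

```bash
cat >> h.py <<'E'
def lf():
    o=st();f=o["ft_force"];a=.459;p=o["ee_pos"]-np.array([.4949,.0503,0]);c,s=np.cos(a),np.sin(a)
    print("local F x,y",round(f[0]*c+f[1]*s,1),round(-f[0]*s+f[1]*c,1),"pos",round(p[0]*c+p[1]*s,4),round(-p[0]*s+p[1]*c,4))
E
python3 -c "
from h import *
lf()"
```

```text
11.25 [0.5777 0.0594 0.1319] [-7.150e-01  3.058e+00  2.000e-03] [-5.3  2.1 13.7] 0.24359411122278132 90.75007438659668
local F x,y -3.9 4.3 pos 0.0782 -0.0286
```

>>> {"op": "apply_moves", "data": {
  "deltas": "0.0008 -0.0015 0 0 0 0 -1;0 -0.001 0 0 0 0 -1;0 0 0 0 0 0 -1"
}}

```text
time_s: 11.55
ee_pos: [0.5785, 0.0572, 0.1319]
orientation: [-0.715, 3.056, 0.004]
ft_force: [-3.9, 2.9, 12.8]
finger_gap: 0.245
gripper_force: 90.6
```

```bash
python3 -c "
from h import *
lf()"
```

```text
11.55 [0.5785 0.0572 0.1319] [-0.715  3.056  0.004] [-3.9  2.9 12.8] 0.24521239529189637 90.5984616279602
local F x,y -2.3 4.3 pos 0.078 -0.0309
```

>>> {"op": "apply_moves", "data": {
  "deltas": "0.0008 -0.0015 0 0 0 0 -1;0 -0.0015 0.0002 0 0 0 -1;0 -0.0015 0 0 0 0 -1;0 -0.0015 0 0 0 0 -1;0 0 0 0 0 0 -1"
}}

```text
time_s: 12.05
ee_pos: [0.581, 0.0519, 0.1319]
orientation: [-0.715, 3.055, 0.005]
ft_force: [-2.9, 3.8, 13.1]
finger_gap: 0.242
gripper_force: 90.6
```

```bash
python3 -c "
from h import *
lf()
print([np.round(r['point'],4).tolist() for r in cams.place_of('bar_collar','side')]) if cams.read_camera('side') else 0"
```

```text
12.05 [0.581  0.0519 0.1319] [-0.715  3.055  0.005] [-2.9  3.8 13.1] 0.24179640184463794 90.57129979133606
local F x,y -0.9 4.8 pos 0.0779 -0.0367
[[0.5621, 0.0845, 0.0775]]
```

>>> {"op": "apply_moves", "data": {
  "deltas": "0 -0.0015 0 0 0 0 -1;0 -0.0015 0 0 0 0 -1;0 -0.0015 0.0002 0 0 0 -1;0 -0.0015 0 0 0 0 -1;0 -0.0015 0 0 0 0 -1;0 0 0 0 0 0 -1"
}}

```text
time_s: 12.75
ee_pos: [0.5844, 0.0454, 0.1319]
orientation: [-0.715, 3.055, 0.006]
ft_force: [-4.0, 4.7, 14.0]
finger_gap: 0.245
gripper_force: 90.9
```

```bash
python3 -c "
from h import *
lf()"
```

```text
12.75 [0.5844 0.0454 0.1319] [-0.715  3.055  0.006] [-4.   4.7 14. ] 0.24466296946460597 90.8937120437622
local F x,y -1.5 6.0 pos 0.0781 -0.044
```

>>> {"op": "apply_moves", "data": {
  "deltas": "0 -0.0015 0 0 0 0 -1;0 -0.0015 0 0 0 0 -1;0 0 0 0 0 0 -1"
}}

```text
time_s: 13.05
ee_pos: [0.5854, 0.044, 0.1319]
orientation: [-0.716, 3.054, 0.011]
ft_force: [-3.0, 7.1, 14.0]
finger_gap: 0.244
gripper_force: 90.6
```

```bash
python3 -c "
from h import *
lf()"
```

```text
13.05 [0.5854 0.044  0.1319] [-0.716  3.054  0.011] [-3.   7.1 14. ] 0.24419890672420239 90.61524510383606
local F x,y 0.4 7.7 pos 0.0783 -0.0458
```

Run:
```python
from h import *
lf()
b=cams.read_camera("side")
for n in("lid_loop","bar_collar","lid_knob","canister"):print(n,[(np.round(r["point"],4).tolist(),round(r["conf"],2)) for r in cams.place_of(n,"side")])
cv2.imwrite("pics/s3.png",cv2.resize(b["frame"][150:260,270:410,::-1],None,fx=5,fy=5,interpolation=cv2.INTER_CUBIC))
for n,P in (("side",pts(b,np.ones((400,640),bool))),("wrist",wpts(cams.read_camera("wrist")))):
    p=P-[.4949,.0503,0];c,s=np.cos(.459),np.sin(.459);l=np.c_[p[:,0]*c+p[:,1]*s,-p[:,0]*s+p[:,1]*c,p[:,2]]*1000
    k=(np.hypot(l[:,0],l[:,1])<58)&(np.hypot(l[:,0],l[:,1])>22)&(l[:,2]>85)&(l[:,2]<125); q=l[k]
    print(n,"lid plane",np.linalg.lstsq(np.c_[q[:,:2],np.ones(len(q))],q[:,2],rcond=None)[0].round(3))
    k=(l[:,0]>60)&(l[:,0]<95)&(l[:,2]>75)&(l[:,2]<100);l=l[k]
    for y0 in range(-84,24,6):
        m=(l[:,1]>=y0)&(l[:,1]<y0+6)
        if m.sum()>2: print(y0,m.sum(),"x",np.percentile(l[m,0],[2,98]).round(1),"z",np.percentile(l[m,2],[50,98]).round(1))
```

```text
13.05 [0.5854 0.044  0.1319] [-0.716  3.054  0.011] [-3.   7.1 14. ] 0.24419890672420239 90.61524510383606
local F x,y 0.4 7.7 pos 0.0783 -0.0458
lid_loop [([0.563, 0.0819, 0.102], 0.93), ([0.6486, 0.3439, 0.0004], 0.79), ([0.5849, 0.0452, 0.0694], 0.66), ([0.4764, -0.2762, 0.0058], 0.47)]
bar_collar []
lid_knob [([0.4855, 0.0524, 0.1357], 0.96), ([0.6938, 0.4065, 0.0514], 0.7)]
canister [([0.4957, 0.0511, -0.0021], 0.87)]
side lid plane [ 1.4900e-01 -2.2000e-02  1.0518e+02]
-48 26 x [64.4 87.5] z [84.  91.2]
-42 29 x [63.2 88.7] z [87.7 93.2]
-36 5 x [74.5 79.1] z [85.5 87.8]
-12 30 x [66.2 89.8] z [79.8 91.1]
-6 3 x [69.3 73.6] z [99.4 99.7]
0 7 x [66.9 86.3] z [97.5 99.1]
6 56 x [64.6 91.2] z [89.2 93.4]
12 24 x [64.5 90.2] z [85.  91.6]
wrist lid plane [ 1.70000e-01 -2.00000e-03  1.05538e+02]
-84 110 x [74.1 81.7] z [86.1 87.7]
-78 113 x [66.2 88. ] z [86.6 91.9]
-72 410 x [63.9 89.7] z [91.4 92.7]
-66 87 x [64.1 85.4] z [91.5 92.8]
-30 24 x [74.3 80.9] z [86.5 87.8]
-24 108 x [74.4 81.3] z [86.3 87.8]
-18 325 x [64.8 91.5] z [87.1 92.4]
-12 300 x [64.5 91.4] z [91.5 92.7]
-6 47 x [65.6 83.2] z [ 99.2 100. ]
```

View pics/s3.png

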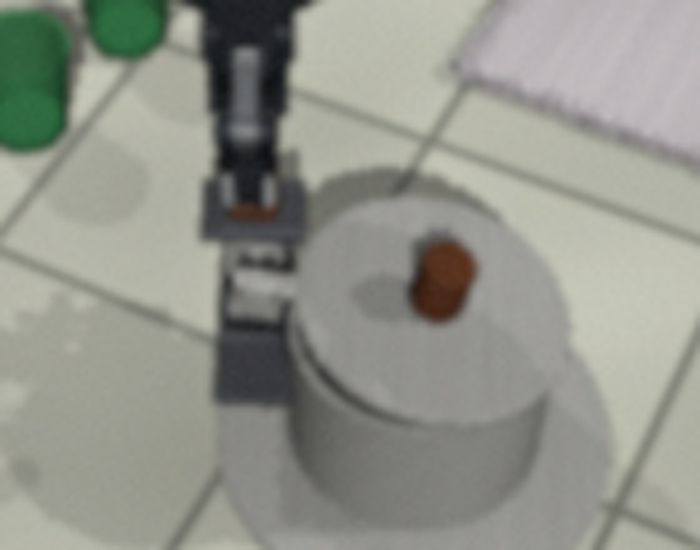

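The crop shows the lid popped open, knob leaning at (443,280) and a gap under its rim at (340,370). I'll let the bar come back, then lift the fork off.

>>> {"op": "apply_moves", "data": {
  "deltas": "0 0.002 0 0 0 0 -1;0 0.002 0 0 0 0 -1;0 0.002 0 0 0 0 -1;0 0.002 0 0 0 0 -1;0 0.002 0 0 0 0 -1;0 0.002 0 0 0 0 -1;0 0.002 0 0 0 0 -1;0 0.002 0 0 0 0 -1;0 0.002 0 0 0 0 -1;0 0.001 0 0 0 0 -1;0 0 0 0 0 0 -1"
}}

```text
time_s: 14.45
ee_pos: [0.5803, 0.058, 0.1322]
orientation: [-0.713, 3.05, -0.003]
ft_force: [2.5, 0.0, 8.8]
finger_gap: 0.238
gripper_force: 90.1
```

```bash
python3 -c "
from h import *
lf()"
```

```text
14.45 [0.5803 0.058  0.1322] [-7.13e-01  3.05e+00 -3.00e-03] [2.5 0.  8.8] 0.23805418349693325 90.13021945953369
local F x,y 2.2 -1.1 pos 0.08 -0.0309
```

>>> {"op": "apply_moves", "data": {
  "deltas": "0.001 0.001 -0.001 0 0 0 -1;0 0.001 -0.001 0 0 0 -1;0 0 -0.002 0 0 0 -1;0 0 -0.004 0 0 0 -1;0 0 0 0 0 0 -1"
}}

```text
time_s: 14.95
ee_pos: [0.5745, 0.0592, 0.1374]
orientation: [-0.715, 3.059, -0.0]
ft_force: [3.5, 0.2, -1.0]
finger_gap: 0.246
gripper_force: 88.8
```

```bash
python3 -c "
from h import *
lf()"
```

```text
14.95 [0.5745 0.0592 0.1374] [-0.715  3.059 -0.   ] [ 3.5  0.2 -1. ] 0.24595067125327527 88.81722450256348
local F x,y 3.2 -1.3 pos 0.0753 -0.0273
```

>>> {"op": "apply_moves", "data": {
  "deltas": "-0.002 0 0 0 0 0 -1;0 0 -0.005 0 0 0 -1;0 0 -0.01 0 0 0 -1;0 0 -0.02 0 0 0 -1;0 0 -0.03 0 0 0 -1;0 0 0 0 0 0 -1;0 0 0 0 0 0 -1"
}}

```text
time_s: 15.65
ee_pos: [0.576, 0.0603, 0.203]
orientation: [-0.715, 3.058, -0.0]
ft_force: [-0.8, -0.9, -1.1]
finger_gap: 0.245
gripper_force: 88.8
```

Run:
```python
from h import *
b=cams.read_camera("side")
for n in("lid_loop","bar_collar","lid_knob","canister"):print(n,[(np.round(r["point"],4).tolist(),round(r["conf"],2)) for r in cams.place_of(n,"side")])
P=pts(b,np.ones((400,640),bool));p=P-[.4949,.0503,0];c,s=np.cos(.459),np.sin(.459);l=np.c_[p[:,0]*c+p[:,1]*s,-p[:,0]*s+p[:,1]*c,p[:,2]]*1000
k=(l[:,0]>60)&(l[:,0]<95)&(l[:,2]>75)&(l[:,2]<100);l=l[k]
for y0 in range(-84,24,6):
        m=(l[:,1]>=y0)&(l[:,1]<y0+6)
        if m.sum()>2: print(y0,m.sum(),"x",np.percentile(l[m,0],[2,98]).round(1),"z",np.percentile(l[m,2],[50,98]).round(1))
go([.4896,.2862,.2],.259+np.pi/2)
```

```text
lid_loop [([0.5532, 0.0836, 0.1032], 0.86), ([0.648, 0.3406, 0.0014], 0.81)]
bar_collar [([0.5789, 0.0551, 0.0849], 0.56), ([0.5764, 0.0577, 0.1591], 0.41), ([0.491, 0.2876, -0.0017], 0.41)]
lid_knob [([0.6937, 0.406, 0.0506], 0.85), ([0.4764, 0.0502, 0.1336], 0.83)]
canister [([0.4877, 0.0536, 0.0003], 0.89)]
-72 6 x [62.5 84.5] z [90.9 92.1]
-66 40 x [61.2 87. ] z [89.1 92.6]
-60 24 x [62.3 86.9] z [86.8 93.4]
-54 13 x [68.6 82. ] z [88.9 90.7]
-48 10 x [67.9 79. ] z [88.9 90.3]
-42 10 x [65.9 83.4] z [92.7 94.8]
-36 49 x [63.1 86. ] z [86.8 95.1]
-30 6 x [72.1 76.7] z [87.3 88.8]
-12 3 x [82.9 87.2] z [91.5 92.1]
-6 25 x [61.4 87.4] z [79.3 91.6]
0 12 x [64.7 75.9] z [93.2 99.8]
6 17 x [60.9 85.3] z [97.7 99.8]
12 75 x [60.1 86.7] z [86.2 92.8]
15.9 [0.5749 0.0602 0.2007] [ 7.140e-01 -3.056e+00 -1.000e-03] [-0.5 -0.7 -1.6] 0.24672879736227868 88.75442504882812
shift [-0.0237  0.2404  0.0009] rows 5 per [-0.0047  0.0481  0.0002]
turn [ 0.0011 -0.0028  0.2003]
```

The loop is clear and the bar is back; the canister shifted only a few millimetres. Now the fork goes back to its rest.

>>> {"op": "apply_moves", "data": {
  "deltas": "-0.004 0.04 0 0 0 0 -1;-0.004 0.04 0 0 0 0 -1;-0.004 0.04 0 0 0 0 -1;-0.004 0.04 0 0 0 0 -1;-0.004 0.04 0 0 0 0 -1;-0.0037 0.0404 0 0 0 0 -1;0 0 0 0 0 0.1 -1;0 0 0 0 0 0.1 -1;0 0 0 0 0 0 -1;0 0 0 0 0 0 -1"
}}

```text
time_s: 16.9
ee_pos: [0.4904, 0.286, 0.2015]
orientation: [0.409, -3.114, 0.001]
ft_force: [0.2, -0.2, -2.1]
finger_gap: 0.244
gripper_force: 88.8
```

Run:
```python
from h import *
go([.4896,.2862,.073],.259+np.pi/2)
cams.read_camera("side")
print([(np.round(r["point"],4).tolist(),round(r["conf"],2)) for r in cams.place_of("fork","side")])
```

```text
16.9 [0.4904 0.286  0.2015] [ 4.090e-01 -3.114e+00  1.000e-03] [ 0.2 -0.2 -2.1] 0.24409363682552493 88.81451725959778
shift [0.0005 0.0004 0.1285] rows 3 per [0.0002 0.0001 0.0428]
turn [-0.0002 -0.0013  0.0022]
[([0.3595, 0.2628, 0.0017], 0.67), ([0.4875, 0.285, 0.1386], 0.56), ([0.4863, 0.0518, 0.0953], 0.46), ([0.5538, 0.0862, 0.1024], 0.42)]
```

>>> {"op": "apply_moves", "data": {
  "deltas": "0 0 0.035 0 0 0 -1;0 0 0.035 0 0 0 -1;0 0 0.02 0 0 0 -1;0 0 0.015 0 0 0 -1;0 0 0.012 0 0 0 -1;0 0 0.008 0 0 0 -1;0 0 0 0 0 0 -1;0 0 0 0 0 0 -1"
}}

```text
time_s: 17.8
ee_pos: [0.4913, 0.2863, 0.0777]
orientation: [-0.406, 3.114, 0.0]
ft_force: [0.5, 0.8, 0.2]
finger_gap: 0.241
gripper_force: 88.9
```

>>> {"op": "apply_moves", "data": {
  "deltas": "0.0015 0 0.002 0 0 0 -1;0 0 0.002 0 0 0 -1;0 0 0 0 0 0 -1"
}}

```text
time_s: 18.1
ee_pos: [0.4893, 0.2858, 0.0733]
orientation: [-0.406, 3.115, 0.0]
ft_force: [-0.1, -0.2, -0.8]
finger_gap: 0.243
gripper_force: 88.9
```

>>> {"op": "apply_moves", "data": {
  "deltas": "0 0 0.001 0 0 0 -1;0 0 0.0005 0 0 0 -1;0 0 0 0 0 0 -1"
}}

```text
time_s: 18.4
ee_pos: [0.4895, 0.2859, 0.0731]
orientation: [-0.406, 3.115, 0.0]
ft_force: [-2.8, -1.6, 8.2]
finger_gap: 0.241
gripper_force: 90.3
```

Seated. I'll release and rise, and check the fork and lid.

>>> {"op": "apply_moves", "data": {
  "deltas": "0 0 0 0 0 0 0;0 0 0 0 0 0 0.6;0 0 0 0 0 0 1;0 0 0 0 0 0 1;0 0 0 0 0 0 1;0 0 0 0 0 0 1;0 0 -0.03 0 0 0 1;0 0 -0.045 0 0 0 1;0 0 -0.045 0 0 0 1;0 0 -0.03 0 0 0 1;0 0 0 0 0 0 1"
}}

```text
time_s: 19.5
ee_pos: [0.4928, 0.2874, 0.2276]
orientation: [-0.405, 3.105, 0.005]
ft_force: [0.2, 0.6, -0.4]
finger_gap: 1.003
gripper_force: 0.0
```

Run:
```python
from h import *
a=cams.read_camera("top");b=cams.read_camera("side")
for c in("top","side"):
  for n in("fork","lid_knob","lid_loop","lid","fork_spot","cheek"):print(c,n,[(np.round(r["point"],4).tolist(),round(r["conf"],2)) for r in cams.place_of(n,c)])
for n,P in (("wrist",wpts(cams.read_camera("wrist"))),("side",pts(b,np.ones((400,640),bool))),("top",pts(a,np.ones((400,640),bool)))):
    d=np.hypot(P[:,0]-.49,P[:,1]-.05)
    k=(d<.054)&(d>.025)&(P[:,2]>.085)&(P[:,2]<.12);q=P[k]
    if len(q)<20: print(n,len(q)); continue
    pl=np.linalg.lstsq(np.c_[q[:,:2],np.ones(len(q))],q[:,2],rcond=None)[0]; print(n,"plane",pl.round(3),"tilt dir",np.arctan2(pl[1],pl[0]).round(3))
    h=P[:,2]-(P[:,:2]@pl[:2]+pl[2]); m=(abs(h)<.003)&(d<.09)
    k=P[(d<.03)&(h>.015)&(h<.036)]; print("knob",k.mean(0).round(4),k.min(0).round(4),k.max(0).round(4),len(k))
```

```text
top fork [([0.3682, 0.2624, 0.0005], 0.72), ([0.49, 0.2838, 0.0094], 0.55)]
top lid_knob [([0.6914, 0.4047, 0.0538], 0.68), ([0.483, 0.0513, 0.1369], 0.62)]
top lid_loop [([0.6455, 0.3445, 0.0038], 0.71), ([0.555, 0.0879, 0.0951], 0.58), ([0.5643, 0.0784, 0.0955], 0.16)]
top lid [([0.6903, 0.4018, 0.0157], 0.78), ([0.4856, 0.0534, 0.0977], 0.64)]
top fork_spot [([0.5688, 0.0639, 0.0878], 0.93), ([0.4748, -0.2749, 0.0019], 0.36)]
top cheek [([0.5639, 0.0767, 0.0936], 0.91)]
side fork [([0.4872, 0.2843, 0.0094], 0.88), ([0.358, 0.264, 0.0029], 0.81)]
side lid_knob [([0.4764, 0.0513, 0.1336], 0.63), ([0.6914, 0.4057, 0.0528], 0.61), ([0.4912, 0.2865, 0.0293], 0.55)]
side lid_loop [([0.5553, 0.0844, 0.1031], 0.64), ([0.6469, 0.3422, -0.0001], 0.59)]
side lid [([0.4876, 0.0545, 0.0968], 0.92), ([0.692, 0.4075, 0.0154], 0.84)]
side fork_spot [([0.573, 0.0625, 0.0839], 0.9)]
side cheek [([0.5672, 0.0768, 0.0932], 0.92), ([0.4889, 0.2858, 0.0008], 0.74)]
wrist plane [0.153 0.076 0.026] tilt dir 0.46
knob [0.4819 0.0552 0.1312] [0.4697 0.0382 0.1173] [0.4953 0.0642 0.1373] 594
side plane [0.153 0.073 0.027] tilt dir 0.446
knob [0.4809 0.0531 0.1313] [0.469  0.0365 0.1182] [0.4937 0.0634 0.1366] 132
top plane [0.151 0.075 0.029] tilt dir 0.461
knob [0.4828 0.0507 0.1341] [0.4707 0.0391 0.1243] [0.4954 0.0633 0.1395] 92
```

```bash
cat >> h.py <<'E'
def gon(p,n,yaw):
    o=st();A=R.from_rotvec(o["orientation"]);Z=-np.array(n)/np.linalg.norm(n);Y=np.array([np.cos(yaw),np.sin(yaw),0]);Y-=Z*(Y@Z);Y/=np.linalg.norm(Y);X=np.cross(Y,Z)
    print("shift (before turn)",A.inv().apply(np.array(p)-o["ee_pos"]).round(4))
    print("turn",(A.inv()*R.from_matrix(np.c_[X,Y,Z])).as_rotvec().round(4))
E
python3 -c "
from h import *
gon([.468,.045,.205],[-.152,-.075,1],.46+np.pi/2)"
```

```text
20.25 [0.4893 0.2858 0.2215] [ 0.406 -3.115  0.   ] [0.7 0.3 0.1] 0.9956718224511211 0.0
shift (before turn) [ 0.0823 -0.2273  0.0165]
turn [-0.0166 -0.1675 -0.2003]
```

>>> {"op": "apply_moves", "data": {
  "deltas": "0.0165 -0.0455 0.0033 0 0 0 1;0.0165 -0.0455 0.0033 0 0 0 1;0.0165 -0.0455 0.0033 0 0 0 1;0.0165 -0.0455 0.0033 0 0 0 1;0.0163 -0.0453 0.0033 0 0 0 1;0 0 0 -0.0083 -0.0838 -0.1 1;0 0 0 -0.0083 -0.0837 -0.1 1;0 0 0 0 0 0 1;0 0 0 0 0 0 1"
}}

```text
time_s: 21.15
ee_pos: [0.4679, 0.0448, 0.2054]
orientation: [-0.675, 2.901, 0.056]
ft_force: [0.6, -0.3, 0.8]
finger_gap: 1.004
gripper_force: 0.0
```

Run:
```python
from h import *
w=cams.read_camera("wrist");cv2.imwrite("pics/w3.png",w["frame"][...,::-1])
print([(np.round(r["point"],4).tolist(),round(r["conf"],2)) for r in cams.place_of("lid_knob","wrist")])
P=wpts(w);d=np.hypot(P[:,0]-.49,P[:,1]-.05)
q=P[(d<.054)&(d>.028)&(P[:,2]>.085)&(P[:,2]<.12)]
pl=np.linalg.lstsq(np.c_[q[:,:2],np.ones(len(q))],q[:,2],rcond=None)[0]
n=np.r_[-pl[:2],1];n/=np.linalg.norm(n);h=(P[:,2]-(P[:,:2]@pl[:2]+pl[2]))*n[2]
print(pl.round(3),n.round(3))
t=P[(d<.04)&(h>.0275)&(h<.033)];print("top",len(t),t.mean(0).round(4),t.min(0).round(4),t.max(0).round(4),h[(d<.04)&(h>.0275)&(h<.033)].mean())
k=t.mean(0)
gon(k-n*.025,n,np.arctan2(pl[1],pl[0])+np.pi/2)
```

```text
[([0.6881, 0.4067, 0.0519], 0.76), ([0.7627, -0.2409, -0.0014], 0.68), ([0.4788, 0.0491, 0.1379], 0.59)]
[0.153 0.076 0.026] [-0.151 -0.075  0.986]
top 864 [0.4815 0.0495 0.1341] [0.4699 0.0374 0.1298] [0.4939 0.0626 0.1372] 0.029826863980451465
21.25 [0.4689 0.0453 0.2056] [-0.677  2.899  0.056] [ 0.8 -0.  -1.1] 0.9984734630255787 0.0
shift (before turn) [-0.001  -0.0017  0.0977]
turn [-0.0009 -0.0012 -0.0014]
```

View pics/w3.png

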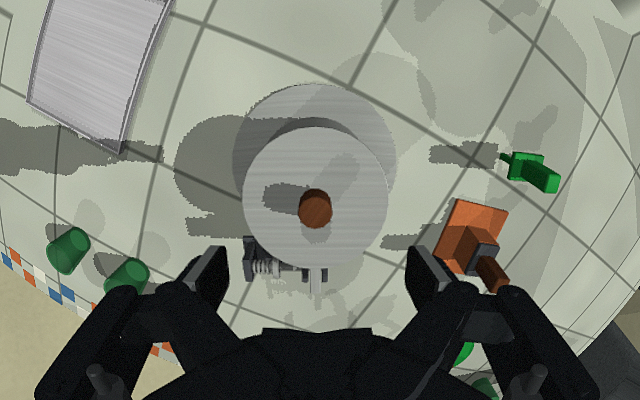

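The knob at (315,209) is centred between the fingers, and the loop at (317,280) stands free. Lower and grip.

>>> {"op": "apply_moves", "data": {
  "deltas": "-0.001 -0.0017 0.035 0 0 0 1;0 0 0.03 0 0 0 1;0 0 0.02 0 0 0 1;0 0 0.0115 0 0 0 1;0 0 0 0 0 0 1;0 0 0 0 0 0 0;0 0 0 0 0 0 -1;0 0 0 0 0 0 -1;0 0 0 0 0 0 -1;0 0 0 0 0 0 -1;0 0 0 0 0 0 -1;0 0 0 0 0 0 -1",
  "force": 60
}}

```text
time_s: 22.45
ee_pos: [0.4849, 0.051, 0.1109]
orientation: [-0.678, 2.898, 0.056]
ft_force: [0.3, 1.0, 3.0]
finger_gap: 0.284
gripper_force: 58.7
```

>>> {"op": "apply_moves", "data": {
  "deltas": "0 0 0 0 0 0 -1;0 0 0 0 0 0 -1"
}}

```text
time_s: 22.65
ee_pos: [0.4849, 0.051, 0.1107]
orientation: [-0.678, 2.898, 0.056]
ft_force: [-0.0, -0.1, 4.5]
finger_gap: 0.282
gripper_force: 58.7
```

>>> {"op": "apply_moves", "data": {
  "deltas": "0 0 -0.005 0 0 0 -1;0 0 -0.01 0 0 0 -1;0 0 -0.02 0 0 0 -1;0 0 -0.03 0 0 0 -1;0 0 -0.035 0 0 0 -1;0 0 0 0 0 0 -1"
}}

```text
time_s: 23.25
ee_pos: [0.4711, 0.0432, 0.2136]
orientation: [-0.677, 2.893, 0.053]
ft_force: [0.6, 0.6, -0.5]
finger_gap: 0.28
gripper_force: 59.3
```

```bash
python3 -c "
from h import *
go([.476,-.277,.19],.46+np.pi/2)"
```

```text
23.25 [0.4711 0.0432 0.2136] [-0.677  2.893  0.053] [ 0.6  0.6 -0.5] 0.2799583901394092 59.281604290008545
shift [ 0.1398 -0.2891  0.0006] rows 7 per [ 0.02   -0.0413  0.0001]
turn [-4.100e-03  1.739e-01 -1.000e-04]
```

>>> {"op": "apply_moves", "data": {
  "deltas": "0 0 0 -0.002 0.087 0 -1;0 0 0 -0.002 0.087 0 -1;0 0 0 0 0 0 -1"
}}

```text
time_s: 23.55
ee_pos: [0.4698, 0.0441, 0.2079]
orientation: [0.716, -3.05, -0.004]
ft_force: [-0.2, 0.1, -0.5]
finger_gap: 0.283
gripper_force: 59.2
```

```bash
python3 -c "
from h import *
go([.476,-.277,.18],.46+np.pi/2)"
```

```text
23.55 [0.4698 0.0441 0.2079] [ 0.716 -3.05  -0.004] [-0.2  0.1 -0.5] 0.2828726282867989 59.22309637069702
shift [ 0.1372 -0.2904  0.0276] rows 7 per [ 0.0196 -0.0415  0.0039]
turn [ 0.0048 -0.0081  0.0012]
```

>>> {"op": "apply_moves", "data": {
  "deltas": "0.0172 -0.0363 0 0 0 0 -1;0.0172 -0.0363 0 0 0 0 -1;0.0172 -0.0363 0 0 0 0 -1;0.0172 -0.0363 0 0 0 0 -1;0.0172 -0.0363 0 0 0 0 -1;0.0172 -0.0363 0 0 0 0 -1;0.0172 -0.0363 0.014 0 0 0 -1;0.0172 -0.0363 0.014 0 0 0 -1;0 0 0 0 0 0 -1;0 0 0 0 0 0 -1"
}}

```text
time_s: 24.55
ee_pos: [0.4728, -0.2773, 0.1791]
orientation: [0.711, -3.052, -0.008]
ft_force: [-0.2, 0.5, -1.5]
finger_gap: 0.278
gripper_force: 59.5
```

Run:
```python
from h import *
go([.476,-.277,.048],.46+np.pi/2)
b=cams.read_camera("side")
print([(n,np.round(r["point"],4).tolist(),round(r["conf"],2)) for n in("lid","lid_knob","tray","canister") for r in cams.place_of(n,"side")])
P=pts(b,np.ones((400,640),bool));d=np.hypot(P[:,0]-.476,P[:,1]+.277)
q=P[(d<.058)&(d>.035)&(P[:,2]>.155)&(P[:,2]<.19)]
print(len(q),np.percentile(q[:,2],[5,50,95]))
for i in range(3):
  pl=np.linalg.lstsq(np.c_[q[:,:2],np.ones(len(q))],q[:,2],rcond=None)[0];e=q[:,2]-q[:,:2]@pl[:2]-pl[2];q=q[abs(e)<2*e.std()]
print(pl.round(3),len(q),q[:,2].mean())
```

```text
24.55 [ 0.4728 -0.2773  0.1791] [ 0.711 -3.052 -0.008] [-0.2  0.5 -1.5] 0.2780034997818054 59.52202498912811
shift [-0.0039 -0.0021  0.131 ] rows 3 per [-0.0013 -0.0007  0.0437]
turn [ 0.0071 -0.0066 -0.002 ]
[('lid', [0.4702, -0.2771, 0.1644], 0.87), ('lid', [0.692, 0.41, 0.0149], 0.8), ('lid_knob', [0.6927, 0.4037, 0.0505], 0.93), ('lid_knob', [0.4689, -0.2768, 0.1986], 0.88), ('tray', [0.4778, -0.2777, 0.0024], 0.6), ('tray', [0.7722, -0.0366, -0.0007], 0.48), ('tray', [0.4722, -0.275, 0.1649], 0.24), ('canister', [0.4898, 0.0534, 0.0004], 0.62)]
601 [0.15895575 0.17241604 0.17430998]
[-0.013  0.006  0.18 ] 524 0.17247029895732072
```

>>> {"op": "apply_moves", "data": {
  "deltas": "-0.004 -0.002 0.02 0.007 -0.007 0 -1;0 0 0.04 0 0 0 -1;0 0 0.04 0 0 0 -1;0 0 0.025 0 0 0 -1;0 0 0.012 0 0 0 -1;0 0 0.005 0 0 0 -1;0 0 0 0 0 0 -1;0 0 0 0 0 0 -1"
}}

```text
time_s: 25.6
ee_pos: [0.4806, -0.2787, 0.0401]
orientation: [-0.716, 3.055, -0.008]
ft_force: [0.5, -0.4, -1.0]
finger_gap: 0.281
gripper_force: 59.6
```

>>> {"op": "apply_moves", "data": {
  "deltas": "0.002 0.001 0.003 0 0 0 -1;0 0 0.003 0 0 0 -1;0 0 0.0015 0 0 0 -1;0 0 0.001 0 0 0 -1;0 0 0 0 0 0 -1"
}}

```text
time_s: 26.1
ee_pos: [0.4769, -0.278, 0.0303]
orientation: [-0.716, 3.057, -0.005]
ft_force: [-1.8, 0.6, 3.5]
finger_gap: 0.279
gripper_force: 60.2
```

Contact with the tray floor. Release and retreat.

>>> {"op": "apply_moves", "data": {
  "deltas": "0 0 0 0 0 0 0;0 0 0 0 0 0 0.6;0 0 0 0 0 0 1;0 0 0 0 0 0 1;0 0 0 0 0 0 1;0 0 -0.02 0 0 0 1;0 0 -0.04 0 0 0 1;0 0 -0.05 0 0 0 1;0 0 -0.05 0 0 0 1;0 0 0 0 0 0 1;0 0 0 0 0 0 1;0 0 0 0 0 0 1"
}}

```text
time_s: 27.3
ee_pos: [0.4757, -0.2769, 0.1886]
orientation: [-0.716, 3.059, -0.002]
ft_force: [-0.2, -0.6, -0.4]
finger_gap: 1.001
gripper_force: 0.0
```

Run:
```python
from h import *
st();b=cams.read_camera("side");cv2.imwrite("pics/s4.png",b["frame"][...,::-1])
print([(n,np.round(r["point"],4).tolist(),round(r["conf"],2)) for n in("lid","tray","canister","fork") for r in cams.place_of(n,"side")])
P=pts(b,np.ones((400,640),bool));d=np.hypot(P[:,0]-.476,P[:,1]+.277)
q=P[(d<.05)&(d>.025)&(P[:,2]>.015)&(P[:,2]<.035)]
pl=np.linalg.lstsq(np.c_[q[:,:2],np.ones(len(q))],q[:,2],rcond=None)[0];print(pl.round(3),np.median(q[:,2]))
```

```text
27.3 [ 0.4757 -0.2769  0.1886] [-7.160e-01  3.059e+00 -2.000e-03] [-0.2 -0.6 -0.4] 1.0013248413124038 0.0
[('lid', [0.4794, -0.2773, 0.0134], 0.82), ('lid', [0.6894, 0.4077, 0.0135], 0.62), ('tray', [0.4775, -0.2788, 0.0004], 0.61), ('canister', [0.4904, 0.0521, -0.0024], 0.91), ('fork', [0.4884, 0.2873, 0.0097], 0.9), ('fork', [0.3604, 0.2633, -0.0019], 0.6)]
[-0.002  0.002  0.025] 0.0238273215501177
```

View pics/s4.png

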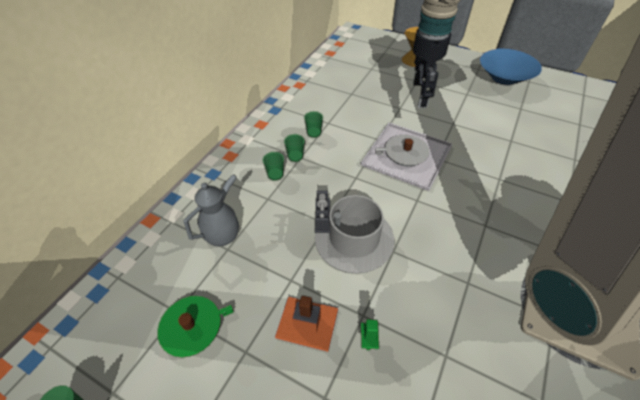

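The lid lies flat in the middle of the tray at (408,150) and the fork hangs in its rest at (306,310). The open canister stands at (355,225), and the coffee pot and cups are undisturbed.

```bash
python3 -c "
from bench import order
print(order.finish_job())"
```

```text
the job is handed in; nothing more can be done
None
```

The job is handed in, though it returned no verdict: the canister is open, the fork hangs back in its rest, the lid lies flat and knob up in the middle of the tray, and the canister shifted only about 5 mm.

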